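# Set the screw stop and seat a frame moulding against it

## Robot

A 7-joint arm with a two-finger parallel gripper is mounted at the origin on the work surface. World frame = base frame: x ahead of the robot, y to its left, z up, the work surface at z = 0. Lengths are in m, angles in rad, forces in N, time in s.
With the tool pointing down it reaches from about 0.35 to 0.9 m from the base axis. Payload 8.1 kg.
Tool frame: the origin (TCP) lies midway between the tips of the shut fingers; the grasp point (between the pads) lies 19 mm behind it; z points along the fingers, y is the line along which they close (so a half turn about z gives the same grasp; the last joint's range is limited). The gripper opens to 92 mm and grips with 3 to 60 N. Pads are 19 mm wide; open, the fingers measure 130 mm over their backs; the gripper's body (75 mm by 190 mm) begins 47 mm behind the grasp point.
Start: joints at [1.235, 0.434, 0.025, 1.573, -0.012, 1.134, -0.075], TCP at [0.144, -0.608, 0.227] pointing down, gripper open.
Joint ranges: [-2.62, 2.62], [-0.44, 2.09], [-1.27, 1.32], [0.08, 2.57], [-1.32, 4.46], [0.12, 2], [-2.74, 2.74]. Speed limits (rad/s): [2.22, 2.22, 3.01, 3.01, 3.14, 3.14, 3.14].

## Interface

Orientations are given as a rotation vector (axis times angle).
In Python, from cell import arm gives the robot as it stands.
- The arm moves only by the tool carry_out, never from a script. Its arguments are lists of equal length, an entry for each row: "claw": the finger opening in cm, from 0 to 9.18; "delta_pos": the shift along the tool's x, y, z in cm, a list of three; "angular": the turn, a rotation vector about the tool's x, y, z in rad, a list of three. In form: {"claw": [claw, ...], "delta_pos": [[dx, dy, dz], ...], "angular": [[ax, ay, az], ...]}. A call has 1 to 20 rows; each row shifts and turns the commanded pose from where the row before left it, along the tool's axes as they then stand; what a row does not reach is not made up. A row lasts 1/10 s, in which the tool goes at most 50 mm and 8.59 degrees, less where a joint would pass 70% of its speed; a pose out of reach is approached as far as the arm can. A call with a gripper value outside its range is refused whole. The fingers move at their own pace and stop on an object; "force" is the grip in N (left out, the last holds). Time passes only in rows, so rows that do not move let the fingers close. It gives the time, the measured TCP pose, the force, the opening and the grip force at its end, in the units of the state.
- arm.observe(): the state, without advancing time (a new reading comes with each control period).
- arm.get_image(name): name is "scene" or "top" or "wrist"; returns a dict with "frame" (400x640x3 uint8, red, green, blue), "mtx" (3x3 intrinsics, pixels), "T" (4x4, takes a point from camera to world coordinates). Camera axes: x right, y down, z forward; pixel columns grow to the right and rows downward; lengths in m; the calibration is good to about 2 mm. A picture is of the moment at which its call begins. There is no depth.
- arm.sign_off(): hands the job in; it is judged then, once.
Trained networks look in a picture, given as the dict that the camera call returned (one of the last four; its "shot" number tells which), for a name from the list of things; names that differ only in an ending like _2 or _b are one class to them, and where a whole thing is asked for, a point or a joint stands for the part that bears it (a point fixed in the world has none). Each returns a list of dicts, best first, with "conf" (0 to 1); they miss things now and then, are a little off and sometimes report something else, mostly with a low value. They report only what shows in the picture. A call takes as long as a camera call. They do not tell look-alikes from the thing itself.
- arm.look_for(label, picture): "centre" ([column, row] as shares, 0 to 1, of the picture: columns of its width, rows of its height, amid what is visible of it).
- arm.trace(label, picture): "region" (400x640 bool, what is visible of it) and "centre" ([column, row] as shares, 0 to 1, of the picture: columns of its width, rows of its height, amid what is visible of it).
- arm.place_of(label, picture): "centre" ([column, row] as shares, 0 to 1, of the picture: columns of its width, rows of its height: a listed point, or the origin of a listed thing).
The state is a dict: "clock": time; "joints": joint angles; "dq": joint speeds; "joint_efforts": joint torques, N m; "position": TCP position; "ee_rot": TCP orientation; "force": force on the tool from outside, world axes, zero at the start; "ft_torque": the same for the moment, N m; "width": opening from 0.0 (shut) to 1.0 (fully open); "gripper_force": force on a finger pad.
Only numpy, scipy, OpenCV 4.12 (cv2) and the standard library are available. Lean on these libraries where they do the work, as an engineer would, in place of code of your own. Each camera call takes 0.05 s, during which the arm holds its last target. There are 200 camera calls.

## Task

On the wooden jig board, screw the loose stop block down (clockwise seen from above) until its flat steel face looks squarely down the channel; it has no hard stop, and its rubber bush lets it spring back a little when you let go, so it must be square once released. Then lay the long frame moulding in the channel, resting flat on the board, and slide it along until its end bears flat on the steel face: hold it there with a light steady push for about half a second, never a hard shove, then let go and leave it there with no gap. Leave the other things on the bench where they are.

Things in the scene. Friction and masses are not known exactly. Their poses are not given: they have to be found in the camera images.
- jig: The fixed jig: a plywood board 110 (its x) x 300 (its y) x 18 mm thick, flat on the bench. Origin: centre of its underside; z up, y along the channel towards the screw stop.
- channel (a point): Middle of the channel floor, on the board's top (jig frame 0, -47.5, 18 mm; axes as the jig's). The channel is 32 mm wide between two timber walls 9 mm high, 12 mm thick, 205 mm long along y (jig y -150 to +55 mm); open above and at both ends. Between the walls' ends and the stop the board is bare.
- stud (a point): Point on the upright axis of the fixed threaded stud, at the height of the board's top (jig frame 0, +105, 18 mm; axes as the jig's). Right-hand thread, 8 mm a turn: the stop block sinks 1.27 mm per radian turned clockwise from above.
- stop: The wooden stop block on the stud. Origin: on the stud axis at its underside; x is the outward normal of its steel face, z up. 32 mm tall, 36 mm wide between two flat parallel flanks (across its y: grip there). The steel face is flat, 16 mm from the axis; its other end is rounded, reaching 34 mm. The whole block turns about the axis.
- stop_face (a point): Centre of the steel face, 16 mm above the block's underside; axes as the block's. Set: x along -y of the jig, underside then 6 mm above the board. Starts 1.2 to 2.8 rad of clockwise turning short of that; no stop beyond it. Its thread needs 0.2 to 0.35 N m (stiffer lower down); a rubber bush between block and thread winds up first (1.7 N m/rad) and springs back 0.13 to 0.2 rad on release.
- moulding: The long loose length of frame moulding, about 90 g: 160 mm long (its x), 28 mm wide (y), flat flanks up to 28 mm with a round bead (20 mm wide) on top, 38 mm tall in all. Origin: centre of its underside; both ends are square and either may go to the stop. When home its origin is 80 mm from the steel face.
- offcut: A 55 mm long offcut of the same moulding, not needed; leave alone. Origin: centre of its underside.
- jar: Glass jar with a steel lid, 64 mm across, 85 mm tall; leave alone. Origin: centre of its underside.
- glue: White bottle, 56 mm across, 160 mm tall; leave alone. Origin: centre of its underside.
- brush: Brush 200 mm long lying on the bench near the robot; leave alone. Origin: under its middle.
- putty_knife: Putty knife 200 mm long lying on the bench near the robot; leave alone. Origin: under its middle.
- sandblock: Cork sanding block 90 x 55 x 30 mm; leave alone. Origin: centre of its underside.
Mind the look-alikes: they are no part of the job. What is shaped like the moulding but red is not meant.

How it is judged:
By the outcome, as a careful person would: the job done as asked, in the order asked, and still so for the second after the job is handed in, with the robot touching nothing.
It also fails if it takes over 72 s, if anything falls off the work surface, if the arm or the gripper's body presses on something with over 40 N, if the wrist force passes 120 N, or if a joint passes its speed limit or range.

## Working session

There is one attempt and no reset: what is moved stays moved. The work goes in short steps, Python scripts to look and compute and a tool call to move; the robot and the scene stay as the last step left them, time stands still between calls to the robot, and variables do not carry over. Pictures are saved under pics/ and viewed, at most 10 in all, crops included, and the job is handed in when it is done.

Besides the shell and the picture viewer there is one more tool, called after "Request:" by a JSON object that holds its "method" and its "body", one argument or row to a line. carry_out: Moves the arm, as the interface text tells. Its arguments: {"type":"object","properties":{"claw":{"type":"array","items":{"type":"number"}},"delta_pos":{"type":"array","items":{"type":"array","items":{"type":"number"}}},"angular":{"type":"array","items":{"type":"array","items":{"type":"number"}}},"force":{"type":"number"}},"required":["claw","delta_pos","angular"]}

```bash
mkdir -p pics; cat > h.py <<'E'
import numpy as np, cv2
from cell import arm
from scipy.spatial.transform import Rotation as R
def save(p,n): cv2.imwrite('pics/'+n,p['frame'][:,:,::-1])
def w(p,c,z):
    u=np.array([c[0]*640,c[1]*400,1.]); d=p['T'][:3,:3]@np.linalg.solve(p['mtx'],u); o=p['T'][:3,3]
    return o+d*(z-o[2])/d[2]
def px(p,X):
    q=np.linalg.inv(p['T'])@np.append(X,1); q=p['mtx']@q[:3]; return q[:2]/q[2]
E
python3 - <<'E'
from h import *
np.set_printoptions(precision=4,suppress=True)
s=arm.observe(); print(s)
z={'jig':0,'channel':.018,'stud':.018,'stop':.024,'stop_face':.04,'moulding':0,'offcut':0,'jar':0,'glue':0,'sandblock':0,'brush':0,'putty_knife':0}
for n in ['top','scene']:
    p=arm.get_image(n); save(p,n+'1.png'); print(n,p['T'][:3,3])
    for l in z:
        for r in arm.place_of(l,p)[:3]: print(l,round(r['conf'],2),(np.array(r['centre'])*[640,400]).round(0),w(p,r['centre'],z[l]))
a=cv2.imread('pics/top1.png');
E
```

```text
{'clock': 0.0, 'joints': array([ 1.2354,  0.4352,  0.025 ,  1.5741, -0.0116,  1.134 , -0.0751]), 'dq': array([ 0.0004,  0.001 ,  0.0021,  0.0006,  0.0004, -0.0011,  0.0004]), 'joint_efforts': array([ -0.0021, -66.7836,   0.9839, -31.4462,  -0.0607,   0.0428,
         0.0002]), 'position': array([ 0.144 , -0.6077,  0.226 ]), 'ee_rot': array([-3.1189, -0.3646,  0.0005]), 'force': array([ 0.0519, -0.4815, -0.4004]), 'ft_torque': array([0.0073, 0.003 , 0.0049]), 'gripper_force': 0.0, 'width': 0.9976981558997805}
top [ 0.3539 -0.0047  1.3376]
jig 0.58 [287. 164.] [0.5698 0.074  0.    ]
jig 0.57 [272. 168.] [0.5598 0.12   0.    ]
channel 0.57 [287. 164.] [0.5666 0.0722 0.018 ]
channel 0.29 [227. 158.] [0.5873 0.2467 0.018 ]
stud 0.68 [232. 164.] [0.5715 0.2328 0.018 ]
stop 0.81 [236. 164.] [0.5708 0.2221 0.024 ]
stop_face 0.78 [227. 158.] [0.585  0.2439 0.04  ]
moulding 0.95 [285. 242.] [0.3426 0.083  0.    ]
moulding 0.85 [392. 198.] [ 0.4637 -0.2325  0.    ]
moulding 0.58 [420. 296.] [ 0.1792 -0.3022  0.    ]
offcut 0.71 [398. 116.] [ 0.7088 -0.2582  0.    ]
jar 0.67 [179. 137.] [0.658 0
[... 474 characters left out ...]
18 ]
stop 0.63 [215. 275.] [ 0.3701 -0.3644  0.024 ]
stop 0.54 [377. 181.] [0.5763 0.2398 0.024 ]
stop_face 0.73 [379. 175.] [0.5721 0.2558 0.04  ]
moulding 0.74 [184. 239.] [ 0.1697 -0.2917  0.    ]
moulding 0.73 [263. 323.] [ 0.5625 -0.4042  0.    ]
moulding 0.72 [274. 268.] [ 0.479  -0.2457  0.    ]
offcut 0.91 [343. 307.] [ 0.7135 -0.2629 -0.    ]
offcut 0.17 [336. 162.] [0.3737 0.3025 0.    ]
jar 0.96 [415. 172.] [0.6584 0.3918 0.    ]
glue 0.9 [361. 294.] [ 0.7346 -0.2023  0.    ]
sandblock 0.92 [215. 275.] [ 0.3505 -0.3507  0.    ]
brush 0.96 [256. 243.] [ 0.3763 -0.1939  0.    ]
putty_knife 0.71 [334. 165.] [0.3797 0.2813 0.    ]
putty_knife 0.36 [216. 276.] [ 0.3569 -0.3503  0.    ]
```

View pics/top1.png

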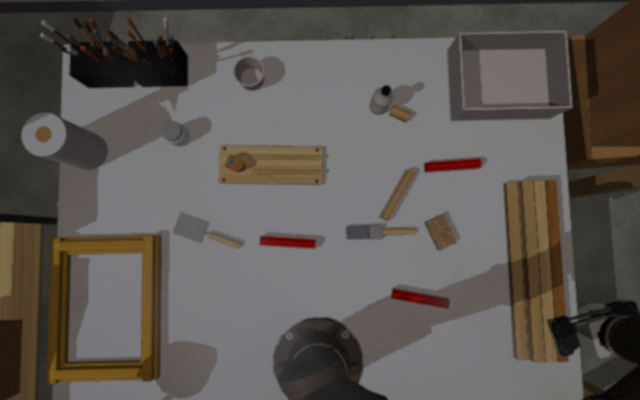

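View pics/scene1.png

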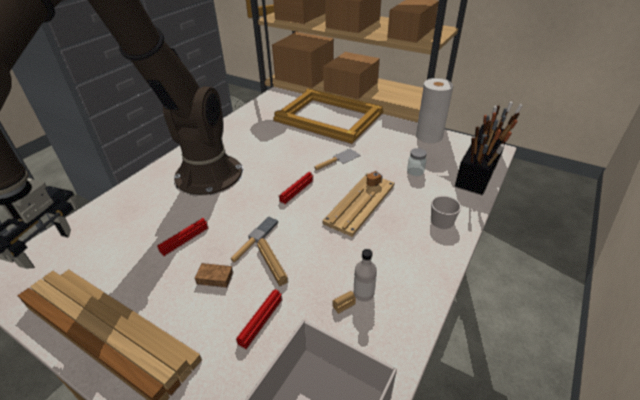

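The top view shows the jig at px (272,166), with the stop at (236,163) at its left (+y) end. The tan moulding is at (398,195), and three red look-alikes are at (288,241), (452,165) and (420,297). I'll move the wrist camera to the stop.

```bash
cat >> h.py <<'E'
np.set_printoptions(precision=4,suppress=True)
def plan(pos,yaw=None,n=None):
    "yaw = world angle of tool x with the tool straight down"
    s=arm.observe(); r=R.from_rotvec(s['ee_rot']); d=np.array(pos)-s['position']
    print('tool x yaw now',np.arctan2(*r.as_matrix()[[1,0],0]),'j',s['joints'],'t',s['clock'])
    print('delta tool cm, total',r.inv().apply(d)*100,'dist',np.linalg.norm(d)*100)
    if yaw is not None:
        t=R.from_matrix(np.array([[np.cos(yaw),np.sin(yaw),0],[np.sin(yaw),-np.cos(yaw),0],[0,0,-1]]).T.T)
        print('turn tool',(r.inv()*t).as_rotvec())
E
python3 - <<'E'
from h import *
p=arm.get_image('wrist'); s=arm.observe()
T=np.eye(4);T[:3,:3]=R.from_rotvec(s['ee_rot']).as_matrix();T[:3,3]=s['position']
print(np.linalg.inv(T)@p['T']); print(p['mtx'])
plan([.50,.20,.25],np.pi)
E
```

```text
[[-0.0013 -0.9676 -0.2524  0.0671]
 [ 1.     -0.0011 -0.0009 -0.0011]
 [ 0.0006 -0.2524  0.9676 -0.1565]
 [ 0.      0.      0.      1.    ]]
[[289.0456   0.     315.0099]
 [  0.     289.0456 195.6478]
 [  0.       0.       1.    ]]
tool x yaw now 0.23273162595288568 j [ 1.2354  0.4345  0.025   1.5732 -0.0116  1.134  -0.0751] t 1.35
delta tool cm, total [ 53.2607 -70.4309  -2.3264] dist 88.33250580937376
turn tool [ 0.0001  0.0001 -2.9089]
```

Request:
{"method": "carry_out", "body": {
  "claw": [9,9,9,9,9,9,9,9,9,9,9,9,9,9,9,9,9,9,9,9],
  "delta_pos": [
    [2.6,-3.5,-0.3],
    [2.6,-3.5,-0.3],
    [2.6,-3.5,-0.3],
    [2.6,-3.5,-0.3],
    [2.6,-3.5,-0.3],
    [2.6,-3.5,-0.3],
    [2.6,-3.5,-0.3],
    [2.6,-3.5,-0.3],
    [2.6,-3.5,-0.3],
    [2.6,-3.5,-0.3],
    [2.6,-3.5,0],
    [2.6,-3.5,0],
    [2.6,-3.5,0],
    [2.6,-3.5,0],
    [2.6,-3.5,0],
    [2.6,-3.5,0],
    [2.6,-3.5,0],
    [2.6,-3.5,0],
    [2.6,-3.5,0],
    [2.6,-3.5,0]
  ],
  "angular": [
    [0,0,0],
    [0,0,0],
    [0,0,0],
    [0,0,0],
    [0,0,0],
    [0,0,0],
    [0,0,0],
    [0,0,0],
    [0,0,0],
    [0,0,0],
    [0,0,0],
    [0,0,0],
    [0,0,0],
    [0,0,0],
    [0,0,0],
    [0,0,0],
    [0,0,0],
    [0,0,0],
    [0,0,0],
    [0,0,0]
  ]
}}

```text
clock: 3.35
position: [0.4893, 0.1944, 0.2568]
ee_rot: [3.12, 0.364, 0.001]
force: [0.5, -0.1, 0.0]
width: 0.973
gripper_force: 0.0
```

```bash
python3 - <<'E'
from h import *
p=arm.get_image('wrist'); save(p,'w1.png')
plan([.57,.235,.2])
print(arm.observe()['position'])
for l,z in {'jig':0,'channel':.018,'stud':.018,'stop':.026,'stop_face':.042}.items():
        for r in arm.place_of(l,p)[:2]: print(l,round(r['conf'],2),(np.array(r['centre'])*[640,400]).round(0),w(p,r['centre'],z))
E
```

```text
tool x yaw now 0.23746977591232793 j [ 0.0235  0.3312 -0.665   1.7208  0.2166  1.1604 -2.0345] t 3.4
delta tool cm, total [ 8.4794 -1.318   5.7319] dist 10.319501173043443
[0.4906 0.2019 0.257 ]
jig 0.88 [374. 125.] [0.5665 0.1293 0.    ]
jig 0.22 [294.  94.] [0.5811 0.2467 0.    ]
channel 0.66 [411. 138.] [0.5621 0.0806 0.018 ]
stud 0.87 [301. 105.] [0.5688 0.233  0.018 ]
stop 0.72 [226. 225.] [0.385  0.3019 0.026 ]
stop 0.71 [300. 104.] [0.5696 0.2343 0.026 ]
stop_face 0.62 [291.  94.] [0.5782 0.2468 0.042 ]
```

View pics/w1.png

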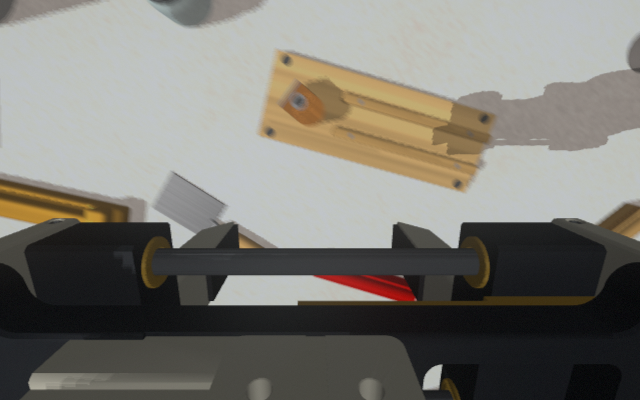

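The stop is at px (302,103), with its face turned away from the channel towards about +0.95 rad in the world. That leaves roughly 2.5 rad of clockwise turning, so I'll wind the tool back the other way to have room and look from close by.

Request:
{"method": "carry_out", "body": {
  "claw": [9,9,9,9,9,9,9,9,9,9,9,9,9,9,9,9,9,9,9,9],
  "delta_pos": [
    [3.8,-1.3,3.0],
    [3.8,-1.3,3.0],
    [3.8,-1.3,3.0],
    [0,0,0],
    [0,0,0],
    [0,0,0],
    [0,0,0],
    [0,0,0],
    [0,0,0],
    [0,0,0],
    [0,0,0],
    [0,0,0],
    [0,0,0],
    [0,0,0],
    [0,0,0],
    [0,0,0],
    [0,0,0],
    [0,0,0],
    [0,0,0],
    [0,0,0]
  ],
  "angular": [
    [0,0,0],
    [0,0,0],
    [0,0,0],
    [0,0,-0.145],
    [0,0,-0.145],
    [0,0,-0.145],
    [0,0,-0.145],
    [0,0,-0.145],
    [0,0,-0.145],
    [0,0,-0.145],
    [0,0,-0.145],
    [0,0,-0.145],
    [0,0,-0.145],
    [0,0,-0.145],
    [0,0,-0.145],
    [0,0,-0.145],
    [0,0,-0.145],
    [0,0,-0.145],
    [0,0,-0.145],
    [0,0,-0.145]
  ]
}}

```text
clock: 5.65
position: [0.5908, 0.2546, 0.167]
ee_rot: [0.686, 3.065, -0.003]
force: [0.4, -0.4, 0.2]
width: 0.981
gripper_force: 0.0
```

Request:
{"method": "carry_out", "body": {
  "claw": [9,9,9,9,9,9,9,9,9,9,9],
  "delta_pos": [
    [0,0,0],
    [0,0,0],
    [0,0,0],
    [0,0,0],
    [0,0,0],
    [0,0,0],
    [0,0,0],
    [0,0,0],
    [0,0,0],
    [0,0,0],
    [0,0,0]
  ],
  "angular": [
    [0,0,-0.14],
    [0,0,-0.14],
    [0,0,-0.14],
    [0,0,-0.14],
    [0,0,-0.14],
    [0,0,-0.14],
    [0,0,-0.14],
    [0,0,-0.14],
    [0,0,-0.14],
    [0,0,-0.13],
    [0,0,0]
  ]
}}

```text
clock: 6.75
position: [0.5908, 0.2549, 0.167]
ee_rot: [1.431, -2.796, 0.003]
force: [-0.5, -0.3, -0.4]
width: 0.981
gripper_force: 0.0
```

```bash
python3 - <<'E'
from h import *
p=arm.get_image('wrist'); cv2.imwrite('pics/w2.png',p['frame'][:,:,::-1]); import pickle; pickle.dump(p,open('w2.pkl','wb'))
plan([.57,.235,.2])
print(arm.observe()['position'])
for l,z in {'jig':0,'channel':.018,'stud':.018,'stop':.027,'stop_face':.043}.items():
        for r in arm.place_of(l,p)[:2]: print(l,round(r['conf'],2),(np.array(r['centre'])*[640,400]).round(0),w(p,r['centre'],z))
E
```

```text
tool x yaw now -2.1999578110859344 j [ 0.1897  0.8456 -1.2414  1.5332  0.8128  1.3532  1.3822] t 6.8
delta tool cm, total [ 2.8604  0.4834 -3.3005] dist 4.3941867475817125
[0.5908 0.2552 0.167 ]
jig 0.97 [263.  68.] [0.5639 0.1263 0.    ]
channel 0.87 [230.  22.] [0.5629 0.0809 0.018 ]
channel 0.69 [263.  70.] [0.5643 0.1324 0.018 ]
stop 0.85 [315. 156.] [0.5714 0.23   0.027 ]
stop 0.24 [339. 301.] [0.6477 0.3834 0.027 ]
stop_face 0.95 [319. 175.] [0.5778 0.2451 0.043 ]
```

View pics/w2.png

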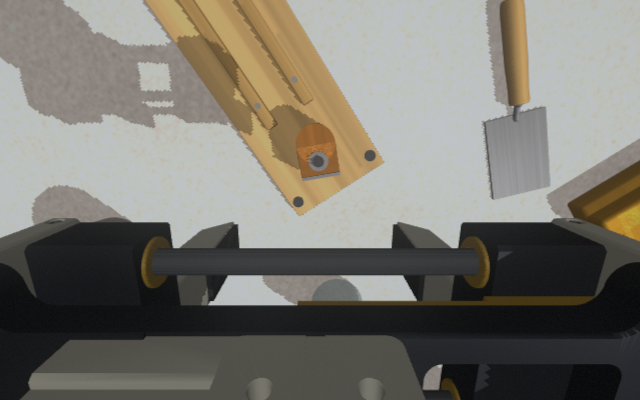

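The block is at px (318,155), its steel edge running from (303,179) to (339,175) and facing the image bottom. I'll enlarge it to get the angles.

```bash
python3 - <<'E'
import pickle,cv2
p=pickle.load(open('w2.pkl','rb')); f=p['frame'][105:225,240:400,::-1]
cv2.imwrite('pics/w2c.png',cv2.resize(f,None,fx=5,fy=5,interpolation=cv2.INTER_CUBIC))
E
```

```text
(no output)
```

View pics/w2c.png

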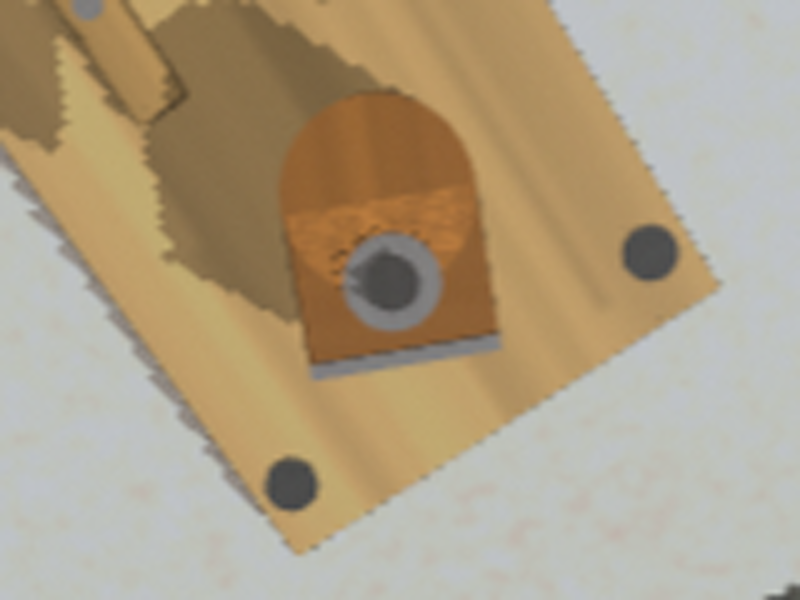

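```bash
python3 - <<'E'
from h import *
import pickle
p=pickle.load(open('w2.pkl','rb'))
def q(a,z): return w(p,[(a[0]/5+240)/640,(a[1]/5+105)/400],z)
for n,a,b,z in [('steel',(313,377),(500,347),.059),('flL',(312,365),(287,215),.059),('flR',(498,335),(478,190),.059),('end',(300,553),(720,285),.018),('right',(720,285),(550,0),.018),('left',(300,553),(0,150),.018)]:
    A,B=q(a,z),q(b,z); d=B-A; print(n,A[:2],B[:2],np.arctan2(d[1],d[0]),np.linalg.norm(d)*1000)
print('stud',q((388,282),.059), 'screws',q((291,484),.019),q((651,253),.019))
T=arm.get_image('top'); j=arm.trace('jig',T)[0]; 
c=max(cv2.findContours(j['region'].astype(np.uint8),cv2.RETR_EXTERNAL,cv2.CHAIN_APPROX_NONE)[0],key=cv2.contourArea)
(cx,cy),wh,an=cv2.minAreaRect(c); b=cv2.boxPoints(((cx,cy),wh,an)); B=[w(T,(x[0]/640,x[1]/400),.018)[:2] for x in b]; print(np.array(B),wh,j['conf'])
E
```

```text
steel [0.5918 0.2382] [0.5603 0.2539] 2.677930084876291 35.2332658398579
flL [0.5906 0.2362] [0.5778 0.2113] -2.044907891812393 28.000272927184874
flR [0.5593 0.2519] [0.5472 0.2279] -2.0400858594326037 26.822415546403487
end [0.6243 0.2743] [0.5165 0.2784] 3.1034490322045727 107.93163897196402
right [0.5165 0.2784] [0.5133 0.2095] -1.6168179783163859 68.99318612161942
left [0.6243 0.2743] [0.6223 0.1674] -1.5895408969560336 106.97978789452004
stud [0.5701 0.2319 0.059 ] screws [0.6162 0.2602 0.019 ] [0.5247 0.264  0.019 ]
[[0.5861 0.274 ]
 [0.5831 0.1286]
 [0.5098 0.1294]
 [0.5129 0.2741]] (25.0, 50.0) 0.65
```

```bash
python3 -c "
from h import *
plan([.570,.232,.10],-2.04)"
```

```text
tool x yaw now -2.196592750912237 j [ 0.1879  0.8466 -1.2424  1.5325  0.8129  1.3532  1.3836] t 7.15
delta tool cm, total [3.2094 0.1975 6.6941] dist 7.426321902165807
turn tool [-0.0001 -0.0001 -0.1566]
```

Request:
{"method": "carry_out", "body": {
  "claw": [9,9,9,9,9],
  "delta_pos": [
    [1.6,0.1,3.35],
    [1.6,0.1,3.35],
    [0,0,0],
    [0,0,0],
    [0,0,0]
  ],
  "angular": [
    [0,0,0],
    [0,0,0],
    [0,0,-0.08],
    [0,0,-0.077],
    [0,0,0]
  ]
}}

```text
clock: 7.65
position: [0.57, 0.2321, 0.0997]
ee_rot: [1.647, -2.675, -0.0]
force: [-0.0, 0.1, 0.5]
width: 0.978
gripper_force: 0.0
```

```bash
python3 -c "
from h import *
p=arm.get_image('wrist'); save(p,'w3.png')
print(px(p,[.5701,.2319,.059]))
for l in ['stop','stop_face']:
  for r in arm.place_of(l,p)[:2]: print(l,r['conf'],w(p,r['centre'],.027 if l=='stop' else .043))
plan([.570,.232,.031],-2.04)"
```

```text
[313.1839 216.5216]
stop 0.78 [0.5719 0.2296 0.027 ]
stop_face 0.82 [0.5756 0.2466 0.043 ]
tool x yaw now -2.0408185973205417 j [ 0.2325  0.8887 -1.2203  1.6732  0.8825  1.2347  1.4778] t 7.8
delta tool cm, total [ 0.0432 -0.0048  6.9148] dist 6.914974977063902
turn tool [-0.0002  0.0003 -0.0008]
```

View pics/w3.png

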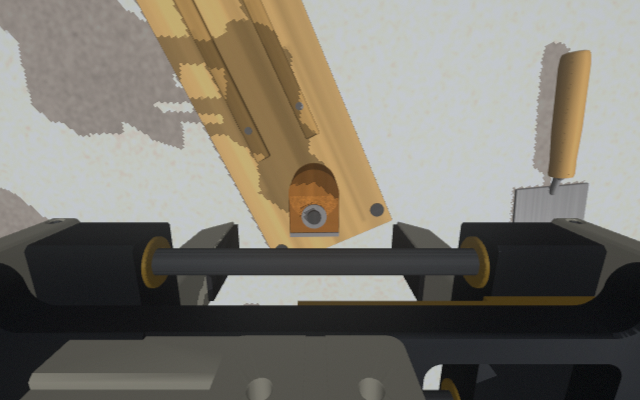

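The block at px (314,205) is square to the tool and centred between the fingers, and the stud at (314,215) agrees with my estimate. I'll descend and grip.

Request:
{"method": "carry_out", "body": {
  "claw": [9,9,9,9,3,3,3,3,3,3,3,3,3,3],
  "delta_pos": [
    [0,0,2.5],
    [0,0,2.5],
    [0,0,1.9],
    [0,0,0],
    [0,0,0],
    [0,0,0],
    [0,0,0],
    [0,0,0],
    [0,0,0],
    [0,0,0],
    [0,0,0],
    [0,0,0],
    [0,0,0],
    [0,0,0]
  ],
  "angular": [
    [0,0,0],
    [0,0,0],
    [0,0,0],
    [0,0,0],
    [0,0,0],
    [0,0,0],
    [0,0,0],
    [0,0,0],
    [0,0,0],
    [0,0,0],
    [0,0,0],
    [0,0,0],
    [0,0,0],
    [0,0,0]
  ],
  "force": 45
}}

```text
clock: 9.2
position: [0.5707, 0.2317, 0.031]
ee_rot: [-1.645, 2.676, -0.001]
force: [3.1, -2.6, 1.8]
width: 0.39
gripper_force: 45.0
```

Request:
{"method": "carry_out", "body": {
  "claw": [3,3,3,3,3,3,3,3,3,3,3,3,3,3,3,3,3,3,3,3],
  "delta_pos": [
    [0,0,0.018],
    [0,0,0.018],
    [0,0,0.018],
    [0,0,0.018],
    [0,0,0.018],
    [0,0,0.018],
    [0,0,0.018],
    [0,0,0.018],
    [0,0,0.018],
    [0,0,0.018],
    [0,0,0.018],
    [0,0,0.018],
    [0,0,0.018],
    [0,0,0.018],
    [0,0,0.018],
    [0,0,0.018],
    [0,0,0.018],
    [0,0,0.018],
    [0,0,0.018],
    [0,0,0.018]
  ],
  "angular": [
    [0,0,0.14],
    [0,0,0.14],
    [0,0,0.14],
    [0,0,0.14],
    [0,0,0.14],
    [0,0,0.14],
    [0,0,0.14],
    [0,0,0.14],
    [0,0,0.14],
    [0,0,0.14],
    [0,0,0.14],
    [0,0,0.14],
    [0,0,0.14],
    [0,0,0.14],
    [0,0,0.14],
    [0,0,0.14],
    [0,0,0.14],
    [0,0,0.14],
    [0,0,0.14],
    [0,0,0.14]
  ]
}}

```text
clock: 11.2
position: [0.5704, 0.2301, 0.0276]
ee_rot: [2.362, 2.068, -0.003]
force: [0.2, -7.6, 6.1]
width: 0.392
gripper_force: 45.0
```

Request:
{"method": "carry_out", "body": {
  "claw": [3,3],
  "delta_pos": [
    [0,0,0],
    [0,0,0]
  ],
  "angular": [
    [0,0,0],
    [0,0,0]
  ]
}}

```text
clock: 11.4
position: [0.5704, 0.2301, 0.0276]
ee_rot: [2.356, 2.074, -0.003]
force: [1.8, -7.5, 7.6]
width: 0.388
gripper_force: 45.0
```

```bash
python3 -c "
from h import *
plan([.570,.232,.08],1.532)
print(arm.observe())"
```

```text
tool x yaw now 1.4437677671341294 j [-0.1044  0.7094 -0.5542  1.7521  0.4908  0.823  -1.0195] t 11.4
delta tool cm, total [ 0.1664 -0.06   -5.245 ] dist 5.247996078080662
turn tool [ 0.0007  0.0032 -0.0882]
{'clock': 11.4, 'joints': array([-0.1044,  0.7094, -0.5542,  1.7521,  0.4908,  0.823 , -1.0195]), 'dq': array([ 0.0042,  0.0012, -0.0062, -0.0027, -0.    ,  0.002 ,  0.0077]), 'joint_efforts': array([ -4.5392, -69.2502, -14.3987, -21.8769,  -1.8373,  -1.9195,
        -0.4764]), 'position': array([0.5704, 0.2301, 0.0276]), 'ee_rot': array([ 2.3559,  2.0742, -0.0028]), 'force': array([ 1.7902, -7.5021,  7.5994]), 'ft_torque': array([-1.7317, -0.3653,  0.228 ]), 'gripper_force': 44.997990131378174, 'width': 0.3877522039166321}
```

Request:
{"method": "carry_out", "body": {
  "claw": [3,3,3,3,6,6,6,8,8,8,8],
  "delta_pos": [
    [0,0,0.005],
    [0,0,0],
    [0,0,0],
    [0,0,0],
    [0,0,0],
    [0,0,0],
    [0,0,0],
    [0,0,-4],
    [0,0,-4],
    [0,0,-4],
    [0,0,0]
  ],
  "angular": [
    [0,0,0.05],
    [0,0,0],
    [0,0,0],
    [0,0,0],
    [0,0,0],
    [0,0,0],
    [0,0,0],
    [0,0,0],
    [0,0,0],
    [0,0,0],
    [0,0,0]
  ]
}}

```text
clock: 12.5
position: [0.5722, 0.2348, 0.1528]
ee_rot: [2.407, 2.017, 0.013]
force: [0.1, 0.3, -0.7]
width: 0.867
gripper_force: 0.0
```

```bash
python3 - <<'E'
from h import *
import pickle
plan([.570,.232,.08],1.532)
p=arm.get_image('wrist'); pickle.dump(p,open('w4.pkl','wb'))
u,v=px(p,[.57,.23,.056]); print(u,v)
f=p['frame'][max(0,int(v)-60):int(v)+60,int(u)-80:int(u)+80,::-1]; print(max(0,int(v)-60),int(u)-80,f.shape)
cv2.imwrite('pics/w4c.png',cv2.resize(f,None,fx=5,fy=5,interpolation=cv2.INTER_CUBIC))
E
```

```text
tool x yaw now 1.3952908265629573 j [-0.0613  0.5668 -0.6206  1.648   0.3714  1.0383 -0.9719] t 12.5
delta tool cm, total [-0.3519 -0.2105  7.2782] dist 7.289723785790233
turn tool [ 0.0067 -0.0052 -0.1367]
314.0575717102847 204.22737946814917
144 234 (120, 160, 3)
```

View pics/w4c.png

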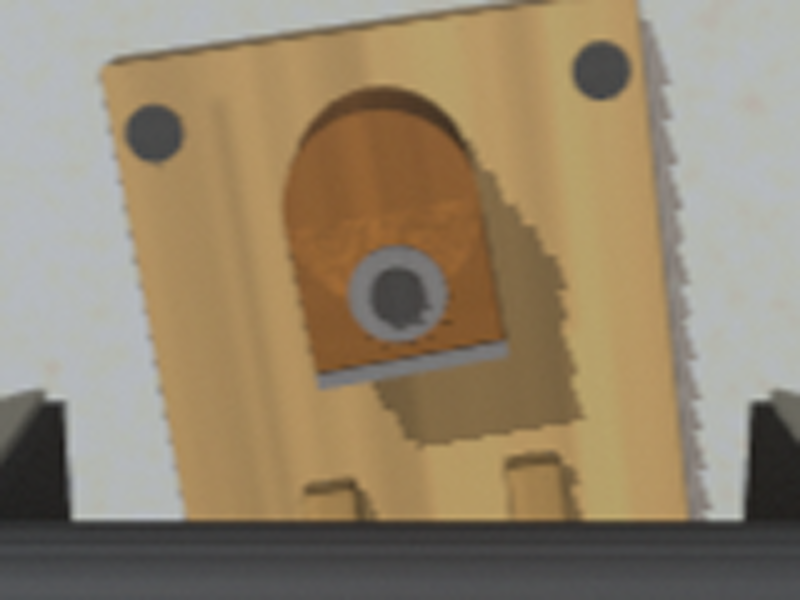

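```bash
cat > seg.py <<'E'
from h import *
import pickle,sys
def segs(p,y0,y1,x0,x1,zs=(.018,.056),mn=60):
    g=cv2.cvtColor(p['frame'],cv2.COLOR_RGB2GRAY)[y0:y1,x0:x1]; g=cv2.resize(g,None,fx=4,fy=4,interpolation=cv2.INTER_CUBIC)
    for a in cv2.createLineSegmentDetector().detect(g)[0][:,0]:
        if np.hypot(a[2]-a[0],a[3]-a[1])<mn: continue
        b=(a+.5)/4-.5+np.array([x0,y0]*2)
        o=[]
        for z in zs:
            A,B=w(p,b[:2]/[640,400],z),w(p,b[2:]/[640,400],z); d=B-A
            o+=[A[:2].round(4),B[:2].round(4),round(np.arctan2(d[1],d[0])%np.pi,3)]
        print(((a/4*4)).round(0),*o)
E
python3 - <<'E'
from seg import *
p=pickle.load(open('w4.pkl','rb')); segs(p,144,248,234,394)
q=lambda a,z: w(p,[(a[0]/5+234)/640,(a[1]/5+144)/400],z)
A,B=q((155,132),.019),q((600,70),.019); print('screws',A,B,np.arctan2(*(B-A)[[1,0]]))
A,B=q((318,387),.056),q((508,353),.056); print('steel',A,B,np.arctan2(*(B-A)[[1,0]]))
print('stud',q((398,296),.056))
E
```

```text
[ 51. 321.  56. 415.] [0.4933 0.2107] [0.4885 0.1841] 1.391 [0.5049 0.2225] [0.5007 0.1994] 1.391
[594. 415. 600. 322.] [0.6329 0.1579] [0.6376 0.1842] 1.395 [0.6262 0.1766] [0.6303 0.1995] 1.395
[ 83.  46. 409.  -0.] [0.5183 0.2804] [0.6007 0.2773] 3.104 [0.5266 0.2832] [0.5983 0.2804] 3.104
[335.  17.  90.  52.] [0.5819 0.2763] [0.5198 0.2785] 3.105 [0.5819 0.2796] [0.5279 0.2815] 3.105
[244. 264. 225. 174.] [0.547 0.217] [0.5468 0.2418] 1.575 [0.5515 0.228 ] [0.5514 0.2496] 1.575
screws [0.5256 0.2635 0.019 ] [0.6163 0.26   0.019 ] -0.03871220504313597
steel [0.5521 0.2164 0.056 ] [0.5878 0.2167 0.056 ] 0.007342161439076763
stud [0.5698 0.231  0.056 ]
```

```bash
python3 -c "
from h import *
print(arm.observe()['position'],arm.observe()['dq'])
plan([.570,.2315,.0275],1.575)"
```

```text
[0.5711 0.2337 0.15  ] [-0.0041  0.0451  0.0288  0.0559  0.015  -0.0234 -0.007 ]
tool x yaw now 1.3951649500340595 j [-0.0617  0.5694 -0.619   1.6514  0.3725  1.0362 -0.9727] t 12.55
delta tool cm, total [-0.2701 -0.1172 12.2469] dist 12.25039228120779
turn tool [ 0.004  -0.0028 -0.1798]
```

Request:
{"method": "carry_out", "body": {
  "claw": [7,7,7,7,7,3,3,3,3,3,3,3,3],
  "delta_pos": [
    [0,0,0],
    [0,0,4],
    [0,0,4],
    [0,0,4],
    [0,0,0],
    [0,0,0],
    [0,0,0],
    [0,0,0],
    [0,0,0],
    [0,0,0],
    [0,0,0],
    [0,0,0],
    [0,0,0]
  ],
  "angular": [
    [0,0,-0.09],
    [0,0,-0.09],
    [0,0,0],
    [0,0,0],
    [0,0,0],
    [0,0,0],
    [0,0,0],
    [0,0,0],
    [0,0,0],
    [0,0,0],
    [0,0,0],
    [0,0,0],
    [0,0,0]
  ]
}}

```text
clock: 13.85
position: [0.5705, 0.2323, 0.0281]
ee_rot: [2.217, 2.225, 0.001]
force: [-0.4, -1.2, 6.8]
width: 0.388
gripper_force: 45.0
```

```bash
python3 -c "
from h import *
print(arm.observe())
plan([.570,.2315,.0275],1.348)"
```

```text
{'clock': 13.85, 'joints': array([-0.0865,  0.7171, -0.5855,  1.7495,  0.5143,  0.8318, -0.9094]), 'dq': array([-0.0003,  0.0005,  0.0011, -0.0016, -0.0004, -0.0016,  0.0001]), 'joint_efforts': array([ -0.3903, -69.5058, -11.1055, -21.3808,  -0.0328,  -0.5587,
        -0.0011]), 'position': array([0.5705, 0.2323, 0.0281]), 'ee_rot': array([2.2167, 2.2252, 0.0013]), 'force': array([-0.3897, -1.2039,  6.8171]), 'ft_torque': array([-0.2476,  0.1293,  0.0361]), 'gripper_force': 44.9821811914444, 'width': 0.3882736719917146}
tool x yaw now 1.5745943468843844 j [-0.0865  0.7171 -0.5855  1.7495  0.5143  0.8318 -0.9094] t 13.85
delta tool cm, total [-0.0767 -0.0469  0.0621] dist 0.10919863763600773
turn tool [ 0.001  -0.0002  0.2266]
```

Request:
{"method": "carry_out", "body": {
  "claw": [3,3,3,3,3,3,6,6,6,8,8,8,8,8],
  "delta_pos": [
    [0,0,0.01],
    [0,0,0.01],
    [0,0,0],
    [0,0,0],
    [0,0,0],
    [0,0,0],
    [0,0,0],
    [0,0,0],
    [0,0,0],
    [0,0,-4],
    [0,0,-4],
    [0,0,-4],
    [0,0,0],
    [0,0,0]
  ],
  "angular": [
    [0,0,0.113],
    [0,0,0.113],
    [0,0,0],
    [0,0,0],
    [0,0,0],
    [0,0,0],
    [0,0,0],
    [0,0,0],
    [0,0,0],
    [0,0,0],
    [0,0,0],
    [0,0,0],
    [0,0,0],
    [0,0,0]
  ]
}}

```text
clock: 15.25
position: [0.5704, 0.2322, 0.1478]
ee_rot: [2.454, 1.961, 0.002]
force: [0.1, -0.8, 0.2]
width: 0.873
gripper_force: 0.0
```

```bash
python3 - <<'E'
from seg import *
plan([.570,.232,.08],1.532)
p=arm.get_image('wrist'); pickle.dump(p,open('w5.pkl','wb'))
u,v=px(p,[.57,.23,.056]); print(u,v); v=int(v);u=int(u)
segs(p,v-60,v+45,u-80,u+80)
f=p['frame'][v-60:v+60,u-80:u+80,::-1]; print(v-60,u-80)
cv2.imwrite('pics/w5c.png',cv2.resize(f,None,fx=5,fy=5,interpolation=cv2.INTER_CUBIC))
E
```

```text
tool x yaw now 1.3484617133467631 j [-0.0719  0.5674 -0.6008  1.6546  0.3626  1.0316 -1.0101] t 15.25
delta tool cm, total [-0.0358 -0.0455  6.7788] dist 6.77901562627831
turn tool [ 0.0015 -0.0006 -0.1835]
316.13977095133737 202.22138134306581
[589. 418. 593. 332.] [0.6267 0.1557] [0.6319 0.1798] 1.359 [0.6211 0.1747] [0.6256 0.1956] 1.359
[ 41. 328.  47. 419.] [0.4908 0.2129] [0.4851 0.188 ] 1.347 [0.5032 0.2244] [0.4983 0.2027] 1.347
[ 74.  54. 355.   0.] [0.5189 0.2802] [0.5892 0.2776] 3.104 [0.5276 0.2827] [0.5886 0.2804] 3.104
[343.   9.  78.  60.] [0.5859 0.2761] [0.5193 0.2785] 3.105 [0.5856 0.2791] [0.5279 0.2812] 3.105
[404. 275. 340. 286.] [0.5867 0.2061] [0.5698 0.2068] 3.1 [0.5863 0.2185] [0.5717 0.2191] 3.1
[251. 307. 220. 158.] [0.5458 0.2065] [0.5476 0.2467] 1.526 [0.5509 0.2188] [0.5524 0.2536] 1.526
142 236
```

View pics/w5c.png

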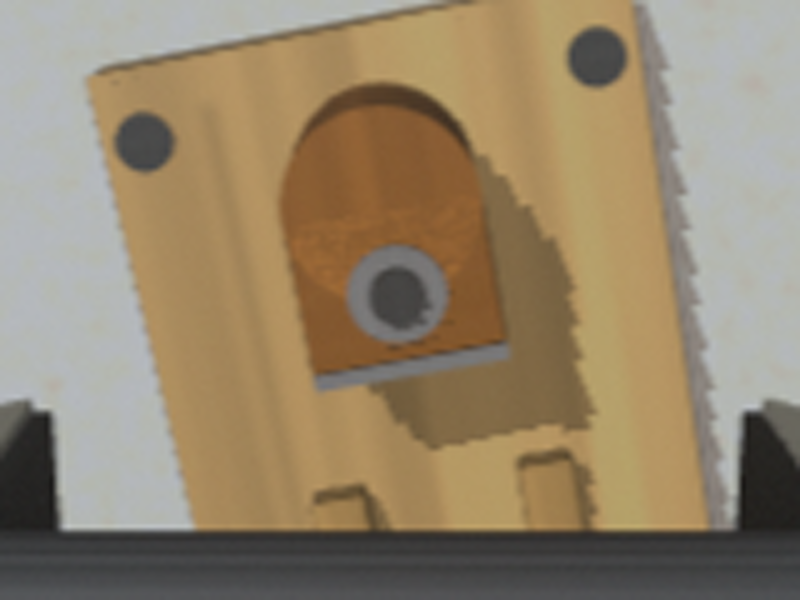

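Released, the block reads 1.526–1.529 rad against the jig's 1.534, so it is square within about 0.007 rad. Next is the moulding.

Request:
{"method": "carry_out", "body": {
  "claw": [8,8,8,8,8,8,8,8,8,8,8,8,8,8,8,8,8,8,8,8],
  "delta_pos": [
    [-4.45,0.36,-0.5],
    [-4.45,0.36,-0.5],
    [-4.45,0.36,-0.5],
    [-4.45,0.36,-0.5],
    [-4.45,0.36,-0.5],
    [-4.45,0.36,-0.5],
    [-4.45,0.36,-0.5],
    [-4.45,0.36,-0.5],
    [-4.45,0.36,-0.5],
    [-4.45,0.36,-0.5],
    [-4.45,0.36,0],
    [0,0,0],
    [0,0,0],
    [0,0,0],
    [0,0,0],
    [0,0,0],
    [0,0,0],
    [0,0,0],
    [0,0,0],
    [0,0,0]
  ],
  "angular": [
    [0,0,0],
    [0,0,0],
    [0,0,0],
    [0,0,0],
    [0,0,0],
    [0,0,0],
    [0,0,0],
    [0,0,0],
    [0,0,0],
    [0,0,0],
    [0,0,0],
    [0,0,-0.145],
    [0,0,-0.145],
    [0,0,-0.145],
    [0,0,-0.145],
    [0,0,-0.145],
    [0,0,-0.145],
    [0,0,-0.145],
    [0,0,-0.145],
    [0,0,-0.145]
  ]
}}

```text
clock: 17.3
position: [0.4998, -0.2538, 0.1952]
ee_rot: [-0.749, -3.048, -0.001]
force: [0.1, 0.7, -1.1]
width: 0.873
gripper_force: 0.0
```

Request:
{"method": "carry_out", "body": {
  "claw": [8,8],
  "delta_pos": [
    [0,0,0],
    [0,0,0]
  ],
  "angular": [
    [0,0,0],
    [0,0,0]
  ]
}}

```text
clock: 17.5
position: [0.5002, -0.2539, 0.1959]
ee_rot: [-0.765, -3.045, -0.002]
force: [-0.5, -0.8, -0.5]
width: 0.874
gripper_force: 0.0
```

```bash
python3 - <<'E'
from seg import *
p=arm.get_image('wrist'); save(p,'w6.png'); pickle.dump(p,open('w6.pkl','wb'))
plan([.464,-.235,.1],2.65); print(arm.observe()['position'])
for r in arm.place_of('moulding',p)[:2]: print(r['conf'],np.array(r['centre'])*[640,400],w(p,r['centre'],0))
segs(p,0,225,100,540,zs=(0,.028),mn=250)
E
```

```text
tool x yaw now 2.649608456058217 j [ 0.9863  0.5067 -0.8749  1.7191  0.4258  1.12    1.0611] t 17.55
delta tool cm, total [ 4.0846 -0.0528  9.6251] dist 10.456085043066711
turn tool [ 0.0002 -0.0016 -0.0004]
[ 0.5004 -0.2539  0.1962]
0.57 [235.52 263.72] [ 0.5531 -0.4027 -0.    ]
0.55 [311.104 152.32 ] [ 0.4705 -0.2426  0.    ]
[  1. 889. 333. 889.] [ 0.4198 -0.5249] [ 0.4705 -0.4306] 1.078 [ 0.4214 -0.5008] [ 0.4681 -0.414 ] 1.078
[1391.  889. 1737.  889.] [ 0.6322 -0.1303] [ 0.6852 -0.0318] 1.077 [ 0.6169 -0.1375] [ 0.6657 -0.0469] 1.077
[242. 289. 493. 485.] [ 0.3097 -0.3499] [ 0.3886 -0.3167] 0.399 [ 0.32   -0.3397] [ 0.3927 -0.3091] 0.399
```

View pics/w6.png

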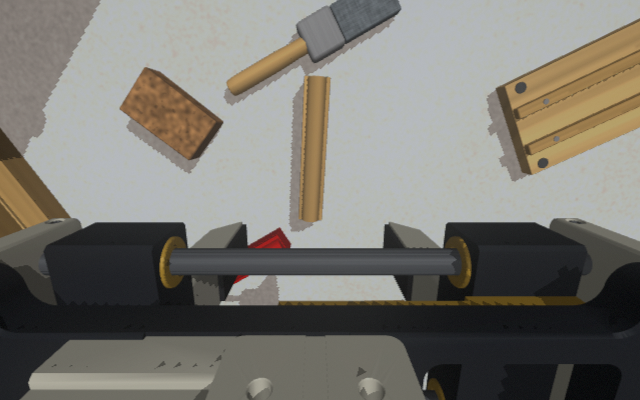

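The moulding spans px (319,77) to (312,219), almost along the tool's x axis. I'll measure its edges from the mask.

```bash
python3 - <<'E'
from h import *
p=arm.get_image('wrist')
for r in arm.trace('moulding',p)[:3]:
    m=r['region'].astype(np.uint8); ys,xs=np.nonzero(m); print(r['conf'],m.sum(),xs.min(),xs.max(),ys.min(),ys.max())
    if not(250<xs.mean()<350 and ys.mean()<225): continue
    for y in range(ys.min(),ys.max()+1,12):
        X=xs[ys==y]; a,b=X.min(),X.max()+1
        print(y,a,b,w(p,[a/640,(y+.5)/400],.028)[:2],w(p,[b/640,(y+.5)/400],.028)[:2])
    print('ends',w(p,[.5,ys.min()/400],.028),w(p,[.49,(ys.max()+1)/400],.028))
hsv=cv2.cvtColor(p['frame'],cv2.COLOR_RGB2HSV); m=(hsv[...,1]>70)&(hsv[...,0]<30)
for y in (85,100,120,140,160,180,200,212):
    X=np.nonzero(m[y,280:350])[0]+280; a,b=X.min(),X.max()+1
    A,B=w(p,[a/640,(y+.5)/400],.028)[:2],w(p,[b/640,(y+.5)/400],.028)[:2]; print(y,a,b,A,B,(A+B)/2,np.linalg.norm(A-B))
E
```

```text
0.88 568 237 291 228 280
0.81 3754 299 331 75 221
75 307 322 [ 0.3961 -0.2068] [ 0.4035 -0.1929]
87 303 332 [ 0.4045 -0.2162] [ 0.419  -0.1891]
99 303 330 [ 0.4151 -0.222 ] [ 0.4287 -0.1966]
111 302 330 [ 0.4254 -0.2289] [ 0.4397 -0.2023]
123 303 328 [ 0.4369 -0.234 ] [ 0.4498 -0.21  ]
135 302 328 [ 0.4476 -0.2412] [ 0.4612 -0.2159]
147 302 328 [ 0.4591 -0.2475] [ 0.4728 -0.222 ]
159 301 327 [ 0.4703 -0.255 ] [ 0.4841 -0.2292]
171 301 326 [ 0.4822 -0.2616] [ 0.4957 -0.2365]
183 299 325 [ 0.4934 -0.2703] [ 0.5075 -0.244 ]
195 299 324 [ 0.5058 -0.2772] [ 0.5196 -0.2516]
207 299 323 [ 0.5186 -0.2843] [ 0.5319 -0.2595]
219 301 320 [ 0.5327 -0.2894] [ 0.5434 -0.2696]
ends [ 0.4021 -0.1946  0.028 ] [ 0.5425 -0.2777  0.028 ]
0.5 5171 228 400 0 94
0 337 399 [ 0.3494 -0.1476] [ 0.3784 -0.0935]
12 314 399 [ 0.3479 -0.1726] [ 0.388  -0.0978]
24 297 379 [ 0.3493 -0.1927] [ 0.3883 -0.12  ]
36 300 359 [ 0.3603 -0.1954] [ 0.3886 -0.1425]
48 282 340 [ 0.3613 -0.217 ] [ 0.3894 -0.1646]
60 259 320 [ 0.3599 -0.2437] [ 0.3897 -0.188 ]
72 240 276 [ 0.3604 -0.2671] [ 0.3782 -0.234 ]
84 228 257 [ 0.3644 -0.2846] [ 0.3789 -0.2576]
ends [ 0.3411 -0.1622  0.028 ] [ 0.4164 -0.2099  0.028 ]
85 304 330 [ 0.4032 -0.2143] [ 0.4162 -0.1901] [ 0.4097 -0.2022] 0.027488224784144748
100 303 329 [ 0.416  -0.2225] [ 0.4291 -0.198 ] [ 0.4225 -0.2103] 0.027830014202489473
120 302 328 [ 0.4336 -0.2335] [ 0.447  -0.2085] [ 0.4403 -0.221 ] 0.028299225381538198
140 302 326 [ 0.4524 -0.2438] [ 0.4649 -0.2204] [ 0.4587 -0.2321] 0.026570335067084217
160 301 325 [ 0.4713 -0.2555] [ 0.484  -0.2317] [ 0.4777 -0.2436] 0.027033941013828954
180 300 324 [ 0.4908 -0.2676] [ 0.5038 -0.2434] [ 0.4973 -0.2555] 0.027514012558960434
200 299 323 [ 0.5111 -0.2802] [ 0.5243 -0.2555] [ 0.5177 -0.2678] 0.028011442763103106
212 299 322 [ 0.5239 -0.2873] [ 0.5368 -0.2634] [ 0.5304 -0.2753] 0.02713870088925991
```

Request:
{"method": "carry_out", "body": {
  "claw": [8,8,8,8,8,8,1.5,1.5,1.5,1.5,1.5,1.5,1.5],
  "delta_pos": [
    [1.7,-0.05,2.5],
    [1.65,-0.05,3.5],
    [0,0,4],
    [0,0,4],
    [0,0,4.35],
    [0,0,0],
    [0,0,0],
    [0,0,0],
    [0,0,0],
    [0,0,0],
    [0,0,0],
    [0,0,0],
    [0,0,0]
  ],
  "angular": [
    [0,0,0],
    [0,0,0.053],
    [0,0,0],
    [0,0,0],
    [0,0,0],
    [0,0,0],
    [0,0,0],
    [0,0,0],
    [0,0,0],
    [0,0,0],
    [0,0,0],
    [0,0,0],
    [0,0,0]
  ],
  "force": 20
}}

```text
clock: 19.0
position: [0.4708, -0.2394, 0.0138]
ee_rot: [0.839, 3.027, -0.0]
force: [-0.4, -1.2, 1.4]
width: 0.312
gripper_force: 0.4
```

Request:
{"method": "carry_out", "body": {
  "claw": [1.5,1.5,1.5,1.5,1.5,1.5,1.5],
  "delta_pos": [
    [0,0,0.05],
    [0,0,0],
    [0,0,0],
    [0,0,-2],
    [0,0,-4],
    [0,0,-4],
    [0,0,0]
  ],
  "angular": [
    [0,0,0],
    [0,0,0],
    [0,0,0],
    [0,0,0],
    [0,0,0],
    [0,0,0],
    [0,0,0]
  ]
}}

```text
clock: 19.7
position: [0.4737, -0.2395, 0.1176]
ee_rot: [0.837, 3.021, -0.001]
force: [0.7, -0.6, -1.2]
width: 0.304
gripper_force: 20.0
```

```bash
python3 - <<'E'
from h import *
s=arm.observe(); print(s['position'],s['width'],s['gripper_force'],s['force'])
u=np.array([.038,.9993]); c=np.array([.570,.2317])-u*(.096+.03)
print(c); plan([*c,.10],1.532)
E
```

```text
[ 0.4737 -0.2395  0.1176] 0.30420273102658585 19.998023808002472 [ 0.6675 -0.6408 -1.2084]
[0.5652 0.1058]
tool x yaw now 2.6008587150973526 j [ 0.964   0.54   -0.827   1.8886  0.4962  0.9225  0.9307] t 19.7
delta tool cm, total [ 9.9463 34.3126  1.7251] dist 35.7667667644433
turn tool [0.0048 0.0058 1.0689]
```

Request:
{"method": "carry_out", "body": {
  "claw": [1.5,1.5,1.5,1.5,1.5,1.5,1.5,1.5,1.5,1.5,1.5,1.5,1.5,1.5,1.5,1.5,1.5,1.5,1.5,1.5],
  "delta_pos": [
    [1.0,3.43,0],
    [1.0,3.43,0],
    [1.0,3.43,0],
    [1.0,3.43,0],
    [1.0,3.43,0],
    [1.0,3.43,0],
    [1.0,3.43,0],
    [1.0,3.43,0],
    [1.0,3.43,0],
    [1.0,3.43,0],
    [0,0,0],
    [0,0,0],
    [0,0,0],
    [0,0,0],
    [0,0,0],
    [0,0,0],
    [0,0,0],
    [0,0,0],
    [0,0,0],
    [0,0,0]
  ],
  "angular": [
    [0,0,0],
    [0,0,0],
    [0,0,0],
    [0,0,0],
    [0,0,0],
    [0,0,0],
    [0,0,0],
    [0,0,0],
    [0,0,0],
    [0,0,0],
    [0,0,0.134],
    [0,0,0.134],
    [0,0,0.134],
    [0,0,0.134],
    [0,0,0.134],
    [0,0,0.134],
    [0,0,0.134],
    [0,0,0.131],
    [0,0,0],
    [0,0,0]
  ]
}}

```text
clock: 21.7
position: [0.5613, 0.1062, 0.1125]
ee_rot: [-2.26, -2.182, 0.002]
force: [-0.3, 0.7, -0.8]
width: 0.303
gripper_force: 20.0
```

```bash
python3 - <<'E'
from seg import *
s=arm.observe(); print(s['position'],s['width'],s['gripper_force'],s['force'])
plan([.5652,.1058,.033],1.532)
p=arm.get_image('wrist'); save(p,'w7.png')
for k in [(.5701,.2319,.056),(.5652,.1058,.05)]: print(px(p,k))
segs(p,0,225,150,490,zs=(.018,.027,.056),mn=90)
E
```

```text
[0.5613 0.1062 0.1125] 0.3027547181592561 19.99832421541214 [-0.2946  0.7025 -0.829 ]
tool x yaw now 1.535795877977358 j [ 0.0991  0.53   -0.5357  1.8035  0.336   0.9006 -0.6231] t 21.7
delta tool cm, total [-0.0203  0.3976  7.9505] dist 7.96046546734685
turn tool [-0.0008  0.0007  0.0038]
[322.8378  30.8863]
[321.1328 209.9885]
[ 863.  889. 1216.  889.] [0.6058 0.0829] [0.6868 0.0799] 3.106 [0.6043 0.0862] [0.6823 0.0834] 3.106 [0.5993 0.0968] [0.668  0.0943] 3.106
[107. 889. 461. 889.] [0.4322 0.0891] [0.5134 0.0862] 3.105 [0.4368 0.0922] [0.5152 0.0894] 3.105 [0.452  0.1021] [0.5209 0.0996] 3.105
[586. 232. 796. 232.] [0.5494 0.2237] [0.5913 0.2221] 3.103 [0.5499 0.2219] [0.5903 0.2204] 3.103 [0.5515 0.2163] [0.587  0.2149] 3.103
[774. 267. 596. 266.] [0.587  0.2157] [0.5511 0.2173] 3.097 [0.5861 0.2143] [0.5515 0.2158] 3.097 [0.5833 0.2096] [0.5529 0.2109] 3.097
[763. 898. 764. 802.] [0.5828 0.0814] [0.5833 0.1044] 1.549 [0.5821 0.0847] [0.5826 0.1069] 1.549 [0.5798 0.0956] [0.5802 0.1151] 1.549
[801.   1. 800.  98.] [0.5926 0.2626] [0.5923 0.246 ] 1.553 [0.5915 0.2595] [0.5912 0
[... 160 characters left out ...]
175] [0.5525 0.2191] 3.095
[582. 209. 582.   1.] [0.549  0.2278] [0.5508 0.2642] 1.52 [0.5495 0.2259] [0.5513 0.261 ] 1.52 [0.5511 0.2198] [0.5527 0.2506] 1.52
[766. 774. 767. 651.] [0.584  0.1108] [0.5845 0.1386] 1.553 [0.5833 0.1131] [0.5837 0.1399] 1.553 [0.5808 0.1205] [0.5812 0.1441] 1.553
[578. 576. 577. 386.] [0.5442 0.1562] [0.5462 0.1947] 1.52 [0.5449 0.1568] [0.5468 0.194 ] 1.52 [0.5471 0.159 ] [0.5487 0.1917] 1.52
[582. 828. 581. 662.] [0.542  0.0997] [0.544  0.1376] 1.519 [0.5428 0.1024] [0.5446 0.1389] 1.519 [0.5452 0.1111] [0.5468 0.1432] 1.519
[779. 456. 777. 563.] [0.5875 0.1793] [0.5869 0.1572] 1.543 [0.5866 0.1792] [0.586  0.1579] 1.543 [0.5838 0.1787] [0.5833 0.1599] 1.543
```

View pics/w7.png

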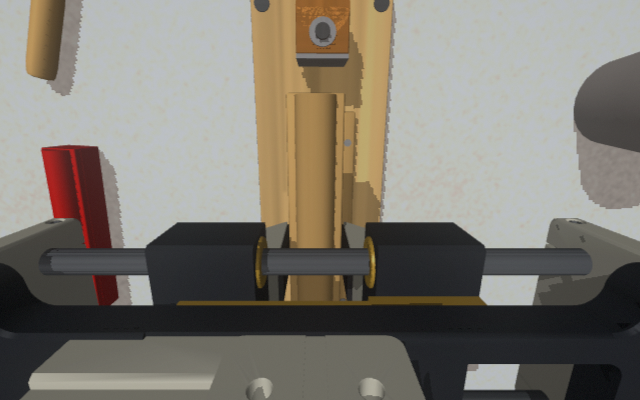

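The moulding is held, its end at px (287–344, 93), pointing at the steel face at (322,62). The channel centreline is a tight fit, so I'll check it against the wall ends.

```bash
python3 - <<'E'
from h import *
import pickle
p=pickle.load(open('w5.pkl','rb'))
q=lambda a,z: w(p,[(a[0]/5+236)/640,(a[1]/5+142)/400],z)
W=[q(a,.027)[:2] for a in [(315,495),(362,487),(520,460),(572,452)]]; print(np.array(W),(W[0]+W[3])/2,(W[1]+W[2])/2)
S=[q(a,.019)[:2] for a in [(145,142),(597,57)]]; print('screwmid',(S[0]+S[1])/2)
E=[q(a,.056)[:2] for a in [(316,389),(509,353)]]; print('steel',E,(E[0]+E[1])/2)
print('stud',q((397,296),.056))
p=arm.get_image('wrist'); s=arm.observe(); print(s['position'])
for z in (.120,.127): 
    A,B=[w(p,[c/640,93/400],z)[:2] for c in (287,344.5)]; print(A,B,(A+B)/2,np.linalg.norm(A-B))
plan([.5652,.1058,.033],1.533)
E
```

```text
[[0.5419 0.1852]
 [0.5517 0.1848]
 [0.5847 0.1834]
 [0.5955 0.1827]] [0.5687 0.184 ] [0.5682 0.1841]
screwmid [0.571  0.2615]
steel [array([0.5514, 0.2172]), array([0.5869, 0.2162])] [0.5691 0.2167]
stud [0.5696 0.2311 0.056 ]
[0.5614 0.1062 0.1127]
[0.5498 0.1882] [0.5778 0.1872] [0.5638 0.1877] 0.028049734319731914
[0.5504 0.1876] [0.5771 0.1866] [0.5638 0.1871] 0.02673266266073533
tool x yaw now 1.5347679569134756 j [ 0.0997  0.53   -0.5362  1.8031  0.3357  0.9007 -0.6237] t 21.8
delta tool cm, total [-0.0267  0.3821  7.9696] dist 7.978844734131209
turn tool [-0.0006  0.0002  0.0018]
```

Request:
{"method": "carry_out", "body": {
  "claw": [1.5,1.5,1.5,1.5,1.5],
  "delta_pos": [
    [0,0.2,2],
    [0,0.2,2.4],
    [0,0,2.4],
    [0,0,0],
    [0,0,0]
  ],
  "angular": [
    [0,0,0.002],
    [0,0,0],
    [0,0,0],
    [0,0,0],
    [0,0,0]
  ]
}}

```text
clock: 22.3
position: [0.5655, 0.1062, 0.0452]
ee_rot: [-2.265, -2.176, 0.001]
force: [-0.4, 0.1, -1.2]
width: 0.302
gripper_force: 20.0
```

```bash
python3 - <<'E'
from h import *
s=arm.observe(); print(s['position'],s['width'],s['gripper_force'],s['force'])
p=arm.get_image('wrist')
f=p['frame'][20:220,230:410,::-1]
cv2.imwrite('pics/w8.png',cv2.resize(f,None,fx=3,fy=3,interpolation=cv2.INTER_CUBIC)); import pickle; pickle.dump(p,open('w8.pkl','wb'))
E
```

```text
[0.5655 0.1062 0.0452] 0.3015021141972359 19.9985271692276 [-0.3783  0.1135 -1.2024]
```

View pics/w8.png

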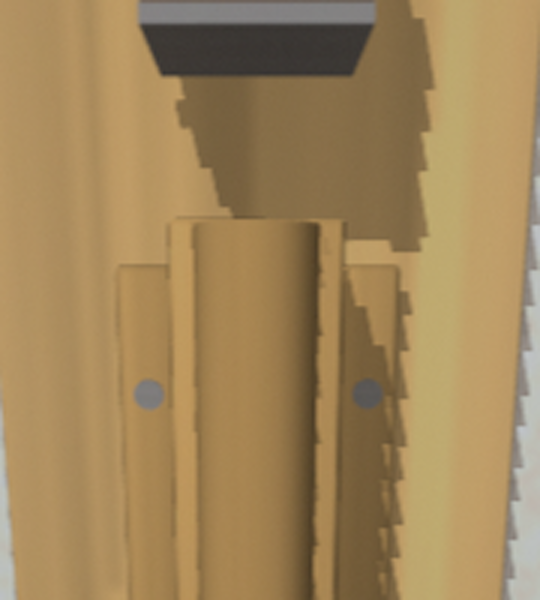

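The moulding's end (crop centre column 257) is centred between the walls (259) and the wall screws (257.5). That makes 11 pictures viewed, one over the limit of 10, so from here I use numbers only. Lowering.

Request:
{"method": "carry_out", "body": {
  "claw": [1.5,1.5,1.5,1.5,1.5],
  "delta_pos": [
    [0,0,0.5],
    [0,0,0.5],
    [0,0,0.25],
    [0,0,0.05],
    [0,0,0]
  ],
  "angular": [
    [0,0,0],
    [0,0,0],
    [0,0,0],
    [0,0,0],
    [0,0,0]
  ]
}}

```text
clock: 22.85
position: [0.5656, 0.1061, 0.0321]
ee_rot: [-2.267, -2.175, 0.0]
force: [-0.5, -0.3, -0.7]
width: 0.303
gripper_force: 20.0
```

Request:
{"method": "carry_out", "body": {
  "claw": [1.5,1.5,1.5],
  "delta_pos": [
    [0,0,0.06],
    [0,0,0.05],
    [0,0,0]
  ],
  "angular": [
    [0,0,0],
    [0,0,0],
    [0,0,0]
  ]
}}

```text
clock: 23.15
position: [0.5658, 0.1062, 0.0318]
ee_rot: [2.266, 2.175, 0.0]
force: [-2.0, -1.4, 6.9]
width: 0.308
gripper_force: 20.0
```

Request:
{"method": "carry_out", "body": {
  "claw": [1.5,1.5,1.5,1.5,1.5,1.5,1.5,1.5,1.5],
  "delta_pos": [
    [0,0,-0.07],
    [0.5,0,0],
    [0.5,0,0],
    [0.5,0,0],
    [0.5,0,0],
    [0.3,0,0],
    [0.1,0,0],
    [0,0,0],
    [0,0,0]
  ],
  "angular": [
    [0,0,0],
    [0,0,0],
    [0,0,0],
    [0,0,0],
    [0,0,0],
    [0,0,0],
    [0,0,0],
    [0,0,0],
    [0,0,0]
  ]
}}

```text
clock: 24.05
position: [0.5667, 0.1306, 0.0318]
ee_rot: [-2.266, -2.175, -0.001]
force: [-0.9, 1.2, 3.0]
width: 0.307
gripper_force: 20.0
```

```bash
python3 - <<'E'
from seg import *
s=arm.observe(); print(s['position'],s['force'])
p=arm.get_image('wrist')
u,v=px(p,[.569,.2157,.056]); print(u,v)
# brightness profile down the middle
g=cv2.cvtColor(p['frame'],cv2.COLOR_RGB2GRAY)
v=int(v)
for c in (int(u)-12,int(u)-4,int(u)+8): print(c,g[v-6:v+50,c].tolist())
print('end row if y=..:',px(p,[.568,.2107,.046]),px(p,[.568,.2157,.046]))
plan([.5657,.1355,.0313],1.533)
E
```

```text
[0.5667 0.1306 0.0318] [-0.8703  1.1701  2.9721]
314.21419152455525 80.47032204606131
302 [125, 130, 130, 130, 131, 131, 131, 86, 59, 58, 57, 57, 56, 58, 57, 96, 101, 101, 88, 114, 136, 139, 139, 139, 139, 140, 139, 139, 140, 139, 140, 139, 139, 139, 140, 138, 140, 140, 140, 140, 140, 139, 139, 140, 138, 139, 140, 139, 138, 140, 139, 139, 138, 139, 139, 139]
310 [125, 131, 131, 131, 130, 131, 131, 85, 59, 56, 58, 57, 56, 57, 57, 97, 103, 102, 90, 134, 141, 141, 141, 141, 141, 142, 141, 141, 140, 142, 141, 140, 142, 141, 141, 141, 141, 141, 140, 140, 141, 141, 140, 142, 140, 141, 141, 141, 141, 140, 140, 141, 140, 141, 141, 141]
322 [125, 131, 131, 131, 130, 131, 131, 85, 59, 57, 57, 56, 56, 59, 57, 109, 114, 114, 107, 126, 126, 127, 127, 128, 127, 127, 127, 126, 127, 127, 128, 127, 128, 127, 127, 127, 128, 128, 127, 128, 127, 127, 127, 128, 127, 127, 127, 129, 127, 127, 127, 127, 127, 128, 128, 128]
end row if y=..: [312.5752  94.8768] [312.0978  83.4683]
tool x yaw now 1.5299835198408351 j [ 0.0137  0.6438 -0.478   1.8423  0.4139  0.7549 -0.7294] t 24.1
delta tool cm, total [ 0.4843 -0.1187  0.0493] dist 0.501097284113787
turn tool [ 0.0002 -0.0007 -0.003 ]
```

Request:
{"method": "carry_out", "body": {
  "claw": [1.5,1.5,1.5,1.5,1.5,1.5],
  "delta_pos": [
    [0.1,0,0],
    [0.1,0,0],
    [0.1,0,0],
    [0.05,0,0],
    [0.05,0,0],
    [0,0,0]
  ],
  "angular": [
    [0,0,0],
    [0,0,0],
    [0,0,0],
    [0,0,0],
    [0,0,0],
    [0,0,0]
  ]
}}

```text
clock: 24.7
position: [0.567, 0.1334, 0.0318]
ee_rot: [2.267, 2.174, -0.001]
force: [-0.2, -4.1, 4.3]
width: 0.305
gripper_force: 20.0
```

Request:
{"method": "carry_out", "body": {
  "claw": [1.5,1.5,1.5],
  "delta_pos": [
    [0.05,0,0],
    [0.02,0,0],
    [0,0,0]
  ],
  "angular": [
    [0,0,0],
    [0,0,0],
    [0,0,0]
  ]
}}

```text
clock: 25.0
position: [0.5671, 0.1342, 0.0318]
ee_rot: [2.267, 2.174, -0.001]
force: [-0.2, -3.6, 5.2]
width: 0.304
gripper_force: 20.0
```

Request:
{"method": "carry_out", "body": {
  "claw": [1.5,1.5,1.5,1.5],
  "delta_pos": [
    [0.03,0,0],
    [0.03,0,0],
    [0,0,0],
    [0,0,0]
  ],
  "angular": [
    [0,0,0],
    [0,0,0],
    [0,0,0],
    [0,0,0]
  ]
}}

```text
clock: 25.4
position: [0.5671, 0.1345, 0.0318]
ee_rot: [2.267, 2.174, -0.001]
force: [-0.1, -4.7, 6.2]
width: 0.302
gripper_force: 20.0
```

```bash
python3 - <<'E'
from h import *
s=arm.observe(); print(s['position'],s['force'])
p=arm.get_image('wrist')
u,v=px(p,[.569,.2157,.056]); print(u,v); v=int(v); u=int(u)
g=cv2.cvtColor(p['frame'],cv2.COLOR_RGB2GRAY)
for c in (u-22,u-12,u-4,u+8,u+18): print(c,g[v-6:v+24,c].tolist())
s=arm.observe(); print(s['position'],s['force'])
E
```

```text
[0.5671 0.1345 0.0318] [-0.0959 -4.7322  6.1816]
313.54330396014075 90.11041447016336
291 [125, 130, 131, 130, 131, 130, 114, 68, 59, 86, 102, 109, 110, 112, 111, 111, 110, 111, 110, 111, 110, 110, 111, 110, 110, 110, 155, 160, 159, 160]
301 [125, 131, 131, 130, 130, 130, 114, 70, 60, 85, 114, 135, 138, 137, 138, 138, 138, 137, 139, 139, 138, 138, 138, 138, 137, 138, 137, 138, 137, 137]
309 [125, 131, 131, 130, 130, 130, 113, 68, 58, 118, 139, 141, 140, 141, 141, 141, 140, 140, 141, 140, 140, 140, 140, 140, 140, 140, 140, 141, 140, 140]
321 [125, 131, 131, 131, 131, 131, 114, 68, 56, 112, 127, 129, 129, 129, 128, 129, 129, 129, 129, 129, 128, 129, 128, 130, 129, 130, 129, 129, 129, 129]
331 [125, 131, 132, 129, 131, 131, 115, 68, 58, 77, 84, 90, 90, 89, 89, 91, 90, 91, 89, 91, 90, 91, 90, 91, 91, 88, 90, 90, 90, 89]
[0.5671 0.1345 0.0318] [-0.3006 -3.4723  4.6848]
```

Request:
{"method": "carry_out", "body": {
  "claw": [1.5,1.5,1.5,1.5],
  "delta_pos": [
    [0,0,-0.06],
    [0.05,0,0],
    [0.03,0,0],
    [0,0,0]
  ],
  "angular": [
    [0,0,0],
    [0,0,0],
    [0,0,0],
    [0,0,0]
  ]
}}

```text
clock: 25.85
position: [0.5668, 0.1346, 0.0318]
ee_rot: [2.267, 2.173, -0.003]
force: [0.7, -5.6, 1.1]
width: 0.306
gripper_force: 20.0
```

Request:
{"method": "carry_out", "body": {
  "claw": [1.5,1.5,1.5],
  "delta_pos": [
    [0.03,0,0],
    [0.03,0,0],
    [0,0,0]
  ],
  "angular": [
    [0,0,0],
    [0,0,0],
    [0,0,0]
  ]
}}

```text
clock: 26.15
position: [0.5667, 0.1346, 0.0318]
ee_rot: [2.267, 2.173, -0.004]
force: [1.0, -8.3, 1.8]
width: 0.307
gripper_force: 20.0
```

```bash
cat > gap.py <<'E'
from h import *
s=arm.observe(); print(s['position'],s['force'])
p=arm.get_image('wrist')
u,v=px(p,[.569,.2157,.056]); print(u,v); v=int(v); u=int(u)
g=cv2.cvtColor(p['frame'],cv2.COLOR_RGB2GRAY)
for c in (u-22,u-12,u-4,u+8,u+18): print(c,g[v-6:v+16,c].tolist())
s=arm.observe(); print(s['position'],s['force'])
E
python3 gap.py
```

```text
[0.5667 0.1346 0.0318] [ 0.9703 -8.3181  1.8424]
314.03855383773197 90.51775493683196
292 [125, 131, 130, 130, 129, 131, 130, 76, 58, 78, 99, 110, 110, 111, 109, 110, 111, 110, 110, 109, 110, 111]
302 [124, 130, 130, 131, 130, 132, 131, 73, 56, 78, 114, 136, 139, 139, 138, 138, 139, 139, 138, 139, 140, 139]
310 [124, 130, 131, 131, 130, 131, 131, 72, 56, 113, 137, 141, 142, 141, 140, 142, 141, 142, 141, 142, 142, 140]
322 [124, 130, 132, 130, 131, 131, 131, 85, 59, 104, 125, 128, 128, 128, 128, 128, 129, 128, 128, 129, 128, 127]
332 [124, 130, 131, 131, 130, 130, 129, 84, 60, 71, 73, 81, 81, 86, 87, 87, 86, 87, 85, 86, 85, 86]
[0.5668 0.1346 0.0318] [ 0.5272 -7.9201  1.78  ]
```

```bash
python3 - <<'E'
from h import *
p=arm.get_image('wrist'); f=p['frame']
for r in range(88,99): print(r,[tuple(int(x) for x in f[r,c]) for c in (284,288,298,313,330,340)])
s=arm.observe(); print(s['force'],s['ft_torque'],s['joints'])
t=R.from_rotvec(s['ee_rot']).as_matrix(); print(t)
E
```

```text
88 [(131, 129, 129), (131, 129, 129), (132, 131, 130), (132, 130, 129), (132, 131, 131), (132, 130, 129)]
89 [(132, 130, 129), (131, 128, 128), (132, 131, 130), (132, 130, 129), (131, 129, 128), (132, 130, 128)]
90 [(132, 129, 129), (131, 128, 128), (131, 129, 130), (132, 131, 129), (131, 130, 130), (131, 129, 129)]
91 [(78, 74, 70), (77, 72, 70), (76, 73, 70), (76, 73, 71), (87, 84, 82), (88, 85, 83)]
92 [(63, 56, 53), (63, 57, 52), (61, 56, 52), (61, 57, 53), (64, 60, 57), (64, 60, 57)]
93 [(63, 58, 53), (93, 76, 54), (88, 73, 51), (134, 109, 72), (84, 69, 49), (82, 68, 49)]
94 [(61, 58, 52), (123, 98, 61), (105, 84, 51), (167, 133, 83), (108, 86, 53), (108, 87, 54)]
95 [(63, 56, 53), (134, 106, 66), (108, 86, 53), (170, 134, 83), (118, 93, 57), (122, 97, 61)]
96 [(87, 75, 62), (134, 106, 65), (109, 86, 52), (170, 134, 84), (120, 96, 59), (123, 97, 61)]
97 [(179, 146, 96), (134, 107, 66), (109, 87, 54), (171, 135, 83), (119, 94, 58), (123, 98, 61)]
98 [(189, 153, 100), (134, 106, 66), (135, 107, 66), (170, 135, 83), (119, 94, 58), (124, 99, 62)]
[ 0.5902 -7.925   1.6026] [-1.6468 -0.2314 -0.0244] [ 0.0031  0.6453 -0.4754  1.838   0.4142  0.7598 -0.7389]
[[ 0.0427  0.9991 -0.0011]
 [ 0.9991 -0.0427 -0.0026]
 [-0.0027 -0.001  -1.    ]]
```

```bash
python3 - <<'E'
from h import *
p=arm.get_image('wrist')
for n,c,r,z in [('steel',313,91.23,.056),('steelL',284,91.25,.056),('crest',313,93.3,.056),('flank',284,96.8,.046)]: print(n,w(p,[(c+.5)/640,r/400],z)[:2])
for r in arm.place_of('stop_face',p)[:1]+arm.place_of('moulding',p)[:1]: print(r['conf'],np.array(r['centre'])*[640,400])
print(p['T'][:3,3])
E
```

```text
steel [0.5688 0.2154]
steelL [0.5562 0.216 ]
crest [0.5687 0.2146]
flank [0.5551 0.2145]
0.73 [312.192  92.72 ]
0.65 [311.424 228.92 ]
[0.569  0.2036 0.1881]
```

```bash
python3 - <<'E'
from h import *
import pickle
p=pickle.load(open('w8.pkl','rb'))
for a in [(148,395),(367,395),(140,266),(370,266)]: print(w(p,[(a[0]/3+230)/640,(a[1]/3+20)/400],.028))
E
```

```text
[0.5453 0.1576 0.028 ]
[0.5889 0.1558 0.028 ]
[0.5456 0.1822 0.028 ]
[0.5897 0.1804 0.028 ]
```

Request:
{"method": "carry_out", "body": {
  "claw": [1.5,1.5,5,5,5,5,5,5],
  "delta_pos": [
    [-0.1,0,0],
    [-0.05,0,0],
    [0,0,0],
    [0,0,0],
    [0,0,0],
    [0,0,-2],
    [0,0,-3],
    [0,0,0]
  ],
  "angular": [
    [0,0,0],
    [0,0,0],
    [0,0,0],
    [0,0,0],
    [0,0,0],
    [0,0,0],
    [0,0,0],
    [0,0,0]
  ]
}}

```text
clock: 27.2
position: [0.5689, 0.1371, 0.0858]
ee_rot: [2.264, 2.175, 0.009]
force: [1.1, 0.4, 0.5]
width: 0.542
gripper_force: 0.0
```

```bash
cat > ends.py <<'E'
from h import *
s=arm.observe(); print(s['clock'],s['position'],s['force'],s['width'])
p=arm.get_image('wrist'); g=cv2.cvtColor(p['frame'],cv2.COLOR_RGB2GRAY).astype(int)
for dx in (-.012,-.005,0,.005,.012):
    x=.5688+dx; u,v=px(p,[x,.2155-.038*dx,.056]); u=int(round(u)); v=int(v); print(u,v-5,g[max(0,v-5):v+12,u].tolist())
print('px/mm',(px(p,[.5688,.2105,.056])-px(p,[.5688,.2155,.056]))[1]/5)
E
python3 ends.py
```

```text
27.2 [0.5689 0.1371 0.0858] [1.1118 0.448  0.4984] 0.5422434561024547
291 99 [107, 129, 131, 131, 132, 92, 69, 89, 117, 120, 121, 120, 105, 102, 102, 126, 129]
303 99 [108, 129, 131, 131, 131, 95, 71, 122, 139, 140, 141, 140, 142, 141, 142, 142, 141]
311 99 [101, 128, 131, 131, 132, 95, 71, 127, 140, 140, 140, 140, 140, 140, 141, 140, 141]
319 99 [101, 128, 131, 131, 131, 94, 70, 110, 120, 120, 120, 120, 121, 120, 121, 119, 120]
330 99 [99, 128, 132, 132, 131, 95, 67, 90, 102, 102, 102, 102, 103, 103, 102, 102, 102]
px/mm 1.6867757508340646
```

Request:
{"method": "carry_out", "body": {
  "claw": [0,0,0,0,0,0,0],
  "delta_pos": [
    [-2.5,0,-2],
    [-2.5,0,0],
    [-2.5,0,0],
    [-2.5,0,0],
    [-0.5,0,0],
    [0,0,0],
    [0,0,0]
  ],
  "angular": [
    [0,0,0],
    [0,0,0],
    [0,0,0],
    [0,0,0],
    [0,0,0],
    [0,0,0],
    [0,0,0]
  ]
}}

```text
clock: 27.95
position: [0.5624, 0.0319, 0.1021]
ee_rot: [-2.265, -2.176, -0.001]
force: [-0.0, -0.9, -0.1]
width: 0.013
gripper_force: 0.0
```

```bash
python3 - <<'E'
from h import *
s=arm.observe(); print(s['position'],s['width']); plan([.5622,.032,.032],1.533)
p=arm.get_image('wrist')
for r in arm.trace('moulding',p)[:1]:
    ys,xs=np.nonzero(r['region']); print(r['conf'],ys.min(),ys.max(),xs.min(),xs.max())
    print(w(p,[xs[ys>ys.max()-8].mean()/640,(ys.max()+1)/400],.056),w(p,[xs[ys<ys.min()+8].mean()/640,ys.min()/400],.056))
print(px(p,[.563,.0545,.056]),px(p,[.569,.2155,.056]))
g=cv2.cvtColor(p['frame'],cv2.COLOR_RGB2GRAY); print(g[150:225,int(px(p,[.563,.0545,.056])[0])].tolist())
E
```

```text
[0.5624 0.0319 0.1021] 0.013004131145587369
tool x yaw now 1.530979853980059 j [ 0.2266  0.5306 -0.5282  1.8336  0.3393  0.868  -0.5038] t 27.95
delta tool cm, total [-0.0027 -0.0191  7.0054] dist 7.0054477439336305
turn tool [-0.0003 -0.001  -0.002 ]
0.81 47 240 0 94
[0.39   0.0195 0.056 ] [0.3779 0.1536 0.056 ]
[315.8062 186.5715] [314.9313 -85.2311]
[127, 127, 127, 126, 128, 128, 126, 127, 128, 127, 127, 127, 126, 127, 128, 126, 126, 126, 127, 127, 127, 127, 127, 126, 127, 127, 126, 127, 126, 127, 127, 127, 127, 112, 103, 102, 102, 102, 103, 102, 104, 103, 102, 102, 102, 101, 102, 103, 142, 148, 149, 147, 148, 147, 148, 148, 147, 147, 147, 148, 148, 148, 148, 147, 148, 148, 147, 147, 146, 146, 148, 147, 146, 147, 145]
```

Request:
{"method": "carry_out", "body": {
  "claw": [0,0,0,0,0,0,0,0,0],
  "delta_pos": [
    [0,0,3],
    [0,0,3],
    [0,0,1],
    [0,0,0],
    [0.3,0,0],
    [0.3,0,0],
    [0.2,0,0],
    [0.1,0,0],
    [0,0,0]
  ],
  "angular": [
    [0,0,0],
    [0,0,0],
    [0,0,0],
    [0,0,0],
    [0,0,0],
    [0,0,0],
    [0,0,0],
    [0,0,0],
    [0,0,0]
  ]
}}

```text
clock: 28.95
position: [0.5632, 0.0397, 0.0328]
ee_rot: [2.266, 2.175, 0.001]
force: [0.4, 0.2, 0.5]
width: 0.004
gripper_force: 0.0
```

Request:
{"method": "carry_out", "body": {
  "claw": [0,0,0,0],
  "delta_pos": [
    [0.1,0,0],
    [0.1,0,0],
    [0.1,0,0],
    [0,0,0]
  ],
  "angular": [
    [0,0,0],
    [0,0,0],
    [0,0,0],
    [0,0,0]
  ]
}}

```text
clock: 29.35
position: [0.563, 0.0426, 0.0323]
ee_rot: [-2.266, -2.175, 0.0]
force: [-0.2, -0.5, 0.5]
width: 0.004
gripper_force: 0.0
```

Request:
{"method": "carry_out", "body": {
  "claw": [0,0,0,0],
  "delta_pos": [
    [0.08,0,0],
    [0.08,0,0],
    [0.05,0,0],
    [0,0,0]
  ],
  "angular": [
    [0,0,0],
    [0,0,0],
    [0,0,0],
    [0,0,0]
  ]
}}

```text
clock: 29.75
position: [0.5631, 0.044, 0.0323]
ee_rot: [2.267, 2.175, -0.001]
force: [-0.1, -2.2, 1.1]
width: 0.004
gripper_force: 1.1
```

Request:
{"method": "carry_out", "body": {
  "claw": [0,0,0,0],
  "delta_pos": [
    [0.05,0,0],
    [0.05,0,0],
    [0,0,0],
    [0,0,0]
  ],
  "angular": [
    [0,0,0],
    [0,0,0],
    [0,0,0],
    [0,0,0]
  ]
}}

```text
clock: 30.15
position: [0.5631, 0.0441, 0.0323]
ee_rot: [2.267, 2.173, -0.002]
force: [-0.4, -5.5, 2.4]
width: 0.006
gripper_force: 2.9
```

Request:
{"method": "carry_out", "body": {
  "claw": [0,0,0,0,0,0,0,0],
  "delta_pos": [
    [0,0,0],
    [0,0,0],
    [0,0,0],
    [0,0,0],
    [0,0,0],
    [0,0,0],
    [0,0,0],
    [0,0,0]
  ],
  "angular": [
    [0,0,0],
    [0,0,0],
    [0,0,0],
    [0,0,0],
    [0,0,0],
    [0,0,0],
    [0,0,0],
    [0,0,0]
  ]
}}

```text
clock: 30.95
position: [0.5631, 0.0441, 0.0323]
ee_rot: [2.267, 2.173, -0.002]
force: [-0.2, -5.2, 2.8]
width: 0.004
gripper_force: 2.9
```

Request:
{"method": "carry_out", "body": {
  "claw": [0,0,0,0,0,0,0,0,0,0,0],
  "delta_pos": [
    [-0.1,0,0],
    [-0.2,0,0],
    [-0.5,0,0],
    [-1,0,0],
    [0,0,-4],
    [0,0,-4],
    [3.5,0,0],
    [3.5,0,0],
    [3.5,0,0],
    [1.5,0,0],
    [0,0,0]
  ],
  "angular": [
    [0,0,0],
    [0,0,0],
    [0,0,0],
    [0,0,0],
    [0,0,0],
    [0,0,0],
    [0,0,0],
    [0,0,0],
    [0,0,0],
    [0,0,0],
    [0,0,0]
  ]
}}

```text
clock: 32.05
position: [0.5671, 0.1498, 0.1124]
ee_rot: [-2.262, -2.179, -0.002]
force: [0.2, 0.2, 0.0]
width: 0.006
gripper_force: 0.0
```

```bash
python3 ends.py; python3 - <<'E'
from seg import *
p=arm.get_image('wrist'); u,v=px(p,[.569,.2155,.056]); u=int(u);v=int(v); print(u,v)
segs(p,max(0,v-70),min(v+60,225),u-75,u+75,zs=(.018,.056),mn=70)
E
```

```text
32.05 [0.5671 0.1498 0.1124] [0.151  0.2337 0.0385] 0.0062508749649233565
298 119 [88, 91, 110, 118, 120, 121, 117, 114, 109, 100, 94, 92, 93, 94, 109, 112, 117]
308 119 [89, 94, 111, 120, 121, 116, 101, 102, 121, 128, 130, 130, 130, 130, 130, 130, 131]
315 119 [89, 85, 102, 118, 120, 116, 101, 108, 126, 131, 130, 131, 131, 130, 130, 130, 131]
322 119 [89, 84, 103, 118, 120, 118, 101, 98, 110, 114, 115, 114, 114, 114, 114, 113, 113]
332 119 [91, 86, 104, 119, 120, 117, 102, 93, 95, 94, 95, 95, 95, 95, 95, 114, 132]
px/mm 1.4291813025259017
314 120
[361. 338. 360. 427.] [0.5803 0.204 ] [0.5797 0.1853] 1.535 [0.5786 0.2058] [0.5781 0.1899] 1.535
[408.  79. 411. 157.] [0.5914 0.2546] [0.5917 0.2399] 1.597 [0.588  0.2487] [0.5883 0.2362] 1.597
[376. 493. 376. 418.] [0.5827 0.1706] [0.5832 0.187 ] 1.542 [0.5806 0.1775] [0.581  0.1914] 1.542
[202. 259. 202. 102.] [0.5478 0.2215] [0.5496 0.2521] 1.512 [0.551  0.2206] [0.5526 0.2466] 1.512
[403. 269. 211. 268.] [0.5896 0.2179] [0.5494 0.2196] 3.097 [0.5865 0.2176] [0.5524 0.2191] 3.097
[376. 417. 378. 339.] [0.5831 0.1873] [0.5839 0.2036] 1.524 [0.581  0.1916] [0.5817 0.2055] 1.524
[254. 518. 253. 331.] [0.5556 0.1661] [0.5577 0.2065] 1.52 [0.5577 0.1737] [0.5594 0.208 ] 1.52
```

```bash
python3 ends.py; python3 -c "
from h import *
p=arm.get_image('wrist');g=cv2.cvtColor(p['frame'],cv2.COLOR_RGB2GRAY)
for c in (286,289,292): print(c,g[112:135,c].tolist())
print(w(p,[.4,.4],0)[:2])"
```

```text
32.15 [0.5674 0.1458 0.1119] [ 0.0274  0.0056 -0.0559] 0.006913895100595451
297 113 [84, 88, 117, 121, 121, 113, 109, 110, 107, 104, 95, 93, 93, 91, 94, 107, 111]
307 113 [86, 84, 117, 121, 120, 111, 89, 109, 128, 130, 129, 130, 131, 130, 130, 131, 131]
314 113 [86, 85, 117, 121, 120, 110, 87, 114, 129, 131, 130, 130, 131, 129, 130, 130, 130]
321 113 [85, 83, 118, 120, 121, 110, 88, 105, 113, 114, 113, 115, 114, 113, 114, 113, 114]
331 113 [86, 83, 116, 121, 121, 111, 88, 95, 95, 95, 95, 95, 94, 95, 95, 122, 134]
px/mm 1.4474162688422438
286 [146, 147, 147, 148, 147, 147, 148, 147, 147, 148, 148, 148, 149, 149, 148, 148, 149, 149, 148, 149, 148, 149, 148]
289 [119, 130, 129, 128, 127, 138, 144, 143, 144, 145, 144, 144, 144, 144, 145, 145, 145, 144, 144, 145, 146, 145, 144]
292 [79, 94, 117, 121, 121, 112, 141, 145, 145, 145, 147, 147, 146, 145, 146, 146, 146, 146, 146, 146, 145, 145, 146]
[0.5132 0.1803]
```

```bash
python3 -c "
from cell import arm
print(arm.sign_off())"
```

```text
the job is handed in; nothing more can be done
None
```

The job is handed in: the stop block measured square to within about 0.01 rad once released, and the moulding lies in the channel against the steel face, held there at about 5 N for about a second (an earlier push reached about 8 N). Force readings confirm the contact, though a dark line under half a millimetre wide still showed at the joint in the last image. I viewed 11 pictures, one over the limit of 10.

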